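# Take the copper teapot off its safety hook

### The arm

A 7-joint arm with a two-finger parallel gripper is mounted at the origin on the work surface. World frame = base frame: x ahead of the robot, y to its left, z up, the work surface at z = 0. Lengths are in mm, angles in rad, forces in N, time in s.
With the tool pointing down it reaches from about 425 to 1025 mm from the base axis. Payload 9.4 kg.
Tool frame: the origin (TCP) lies between the finger pads; the fingertips stand 22 mm ahead of it and the grasp point (between the pads) lies 3 mm ahead of it; z points along the fingers, y is the line along which they close (so a half turn about z gives the same grasp; the last joint's range is limited). The gripper opens to 93 mm and grips with 3 to 60 N. Pads are 15 mm wide; open, the fingers measure 128 mm over their backs; the gripper's body (75 mm by 188 mm) begins 65 mm behind the grasp point.
Start: joints at [-1.212, 0.599, -0.003, 1.599, 0.002, 0.943, -0.08], TCP at [306.052, 657.234, 240.618] pointing down, gripper open.
Joint ranges: [-2.57, 2.57], [-0.35, 1.97], [-1.29, 1.29], [0.11, 2.56], [-1.05, 4.19], [0.11, 1.86], [-2.63, 2.63]. Speed limits (rad/s): [2.22, 2.22, 3.01, 3.01, 3.14, 3.14, 3.14].

### API

Orientations are given as a 3x3 rotation matrix whose columns are the frame's x, y, z axes.
In Python, from workcell import ctrl gives the robot as it stands.
- The arm moves only by the tool jog_arm, never from a script. Its argument "deltas" is a list that holds one entry, the list of rows, each a list of 6 numbers: the shift along the tool's x, y, z in m, then the turn, a rotation vector about the tool's x, y, z in degrees. In form: [[[x, y, z, rx, ry, rz], ...]]. A call has 1 to 8 rows; each row is the pose to reach, as a shift and turn from the pose commanded when the call began, along the tool's axes at that moment; what a row does not reach only later rows make up. A row lasts 1/8 s, in which the tool goes at most 62.5 mm and 10.7 degrees, less where a joint would pass 70% of its speed; a pose out of reach is approached as far as the arm can. A call with a gripper value outside its range is refused whole. "grip" is the finger opening in m, from 0 to 0.093, set as the call begins (left out, the last holds). The fingers move at their own pace and stop on an object; the grip force is fixed at half the most. Time passes only in rows, so rows that repeat a pose let the fingers close. It gives the time, the measured TCP pose, the force, the opening and the grip force at its end, in the units of the state.
- ctrl.state(): the state, without advancing time (a new reading comes with each control period).
- ctrl.camera(name): name is "scene" or "top" or "wrist"; returns the picture (384x512x3 uint8, blue, green, red); there is no depth.
- ctrl.camera_model(name): a dict with "K" (3x3 intrinsics, pixels), "origin" and "attitude" of the camera in the world. Camera axes: x right, y down, z forward; pixel columns grow to the right and rows downward; lengths in mm; the calibration is good to about 2 mm. The wrist camera is an equidistant fisheye: a pixel r from the principal point sees the ray r / f radians off the axis. A picture is of the moment at which its call begins: read the wrist's pose just before it. camera_model takes no time and is no camera call; for the wrist camera it gives the pose at the moment of the call.
- ctrl.finish_job(): hands the job in; it is judged then, once.
The state is a dict: "t": time; "q": joint angles; "joint_velocities": joint speeds; "effort": joint torques, N m; "tool_pos": TCP position; "eef_rot": TCP orientation; "wrist_force": force on the tool from outside, world axes, zero at the start; "wrist_torque": the same for the moment, N m; "finger_gap": finger opening in mm; "finger_force": force on a finger pad.
Only numpy, scipy, OpenCV 4.12 (cv2) and the standard library are available. Lean on these libraries where they do the work, as an engineer would, in place of code of your own. Each camera call takes 0.05 s, during which the arm holds its last target. There are 200 camera calls.

### The job

Take the copper teapot off its hook: raise it a little in the hook's seat, press the red sprung keeper open with the teapot's own handle by pulling it out through the mouth of the hook, then lift it away. Set it down gently, upright, on the middle of the pale fire brick and let go; leave the silver-coloured teapot hanging on its own hook.

Things in the scene. Friction and masses are not known exactly. Their poses are not given: they have to be found in the camera images.
- copper_teapot: Copper teapot, 0.4 kg, 84 mm wide, hung by a rigid bail: two uprights (10 mm in x, outer faces at y +-28 mm) joined by a 9 mm round cross bar along y. Origin midway between the uprights, 4 mm below the bar's axis, 9 mm below their top, 146 mm above the flat underside: squeeze the uprights here from outside, along y, from above. z up. Low spout to 80 mm at -y; lid knob top 69 mm below the origin.
- hook_seat (a point): Steel hook holding the copper teapot: the hung cross bar's axis, 195 mm above the bench. +x: the way its mouth opens; z up. Hook 16 mm wide (y). Front lip of its V seat: x 22, top at z 5 mm (bar must rise 10 mm to pass). Overhead nose: x -25 to 22, z 32 to 41 mm (bar can rise 27 mm at most; 18 is right). Bar is clear of the keeper from x 65 mm on. Post at x -80. Foot to x 30 mm, 12 mm high.
- keeper (a joint): Red plate keeper shutting the mouth of the copper teapot's hook, 34 mm long, 18 mm wide, hinged along y at the end of the nose, 24 mm ahead (+x) of and 36 mm above hook_seat. In rad: 0 hanging straight down, shut; grows as its lower end is pushed outward (+x) and up, to 1.65. A spring shuts it; the teapot's cross bar opens it with 2 to 5 N.
- silver_teapot: The other teapot, bright silver-coloured metal, same shape, size and origin, hanging the same way on an identical hook on the other side of the bench. Leave it hanging.
- fire_brick: Square pale off-white fire brick lying on the bench, fixed, 130 x 130 mm and 30 mm high. Origin at the centre of its underside, z up.

How it is judged (in metres and radians):
On the way:
1. the copper teapot's handle is in the hook's mouth and has pressed the keeper open (0.5 rad or more, the teapot 20 to 80 mm from where it hung) (value of joint keeper above 0.5 rad and distance of copper_teapot from where it was at the start of the episode between 0.02 and 0.08 m), for 0.04 s.
At the end, for the whole second after the job is handed in: The copper teapot stands upright (within 0.1 rad) and at rest on the fire brick, its centre within 25 mm of the brick's centre, released; its hook's keeper has sprung shut again (below 0.15 rad) (horizontal distance between copper_teapot and fire_brick below 0.025 m and z of copper_teapot in the frame of fire_brick between 0.17 and 0.182 m and angle between copper_teapot's own z axis and vertical below 0.1 rad and linear speed of copper_teapot below 0.03 m/s and value of joint keeper below 0.15 rad); the robot touches nothing.
It fails at once if the silver teapot is moved more than 30 mm from where it hangs (distance of silver_teapot from where it was at the start of the episode above 0.03 m).
It fails at once if the copper teapot is dropped or banged down on the brick (comes down on it faster than 0.4 m/s, as in a fall of about 10 mm) (linear speed of copper_teapot above 0.4 m/s and horizontal distance between copper_teapot and fire_brick below 0.08 m and z of copper_teapot in the frame of fire_brick below 0.19 m).
It also fails if it takes over 42 s, if anything falls off the work surface, if the arm or the gripper's body presses on something with over 40 N, if the wrist force passes 120 N, or if a joint passes its speed limit or range.

## Working session

There is one attempt and no reset: what is moved stays moved. The work goes in short steps, Python scripts to look and compute and a tool call to move; the robot and the scene stay as the last step left them, time stands still between calls to the robot, and variables do not carry over. Pictures are saved under pics/ and viewed, at most 10 in all, crops included, and the job is handed in when it is done.

Besides the shell and the picture viewer there is one more tool, called after ">>>" as name(argument=value, ...), one argument or row to a line, values as JSON. jog_arm: Moves the arm, as the interface text tells. Its arguments: {"type":"object","properties":{"deltas":{"type":"array"},"grip":{"type":"number"}},"required":["deltas"]}

```bash
mkdir -p pics; cat > h.py <<'E'
import numpy as np, cv2
from workcell import ctrl
def ray(m,u,v,fish=False):
    K=np.array(m["K"]);R=np.array(m["attitude"])
    x=(u-K[0,2])/K[0,0];y=(v-K[1,2])/K[1,1]
    if fish:
        r=np.hypot(x,y); s=np.sinc(r/np.pi); d=np.array([x*s,y*s,np.cos(r)])
    else: d=np.array([x,y,1.])
    d=R@d; return np.array(m["origin"],float),d/np.linalg.norm(d)
def plane(m,u,v,z,fish=False):
    o,d=ray(m,u,v,fish); return o+d*(z-o[2])/d[2]
def proj(m,p):
    c=np.array(m["attitude"]).T@(np.array(p,float)-np.array(m["origin"])); K=np.array(m["K"]); return (K@(c/c[2]))[:2]
def two(a,b):
    (o1,d1),(o2,d2)=a,b
    t=np.linalg.lstsq(np.c_[d1,-d2],o2-o1,rcond=None)[0]
    p,q=o1+d1*t[0],o2+d2*t[1]; return (p+q)/2,np.linalg.norm(p-q)
E
python3 - <<'E'
from h import *
s=ctrl.state(); print(s["t"],s["tool_pos"],np.round(s["eef_rot"],3).tolist(),s["finger_gap"])
for n in("scene","top"):
    cv2.imwrite(f"pics/{n}0.png",ctrl.camera(n)); m=ctrl.camera_model(n); print(n,np.round(m["K"],1).tolist(),m["origin"],np.round(m["attitude"],3).tolist())
E
```

```text
0.0 [305.8681268  656.83274834 239.77068268] [[-0.907, 0.422, -0.001], [0.422, 0.907, -0.001], [-0.0, -0.002, -1.0]] 93.0373079031714
scene [[464.6, 0.0, 250.3], [0.0, 464.6, 186.9], [0.0, 0.0, 1.0]] [1142.59530761 -177.67842751  842.28422471] [[0.251, 0.715, -0.653], [0.968, -0.176, 0.18], [0.013, -0.677, -0.736]]
top [[406.3, 0.0, 255.5], [0.0, 406.3, 186.1], [0.0, 0.0, 1.0]] [519.64208628  11.14567932 934.84311683] [[-0.03, -0.999, 0.04], [-0.999, 0.031, 0.019], [-0.021, -0.04, -0.999]]
```

View pics/scene0.png

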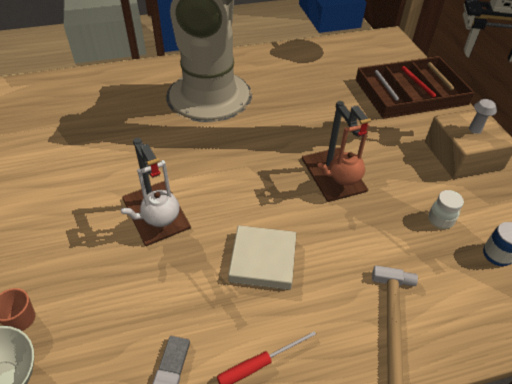

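View pics/top0.png

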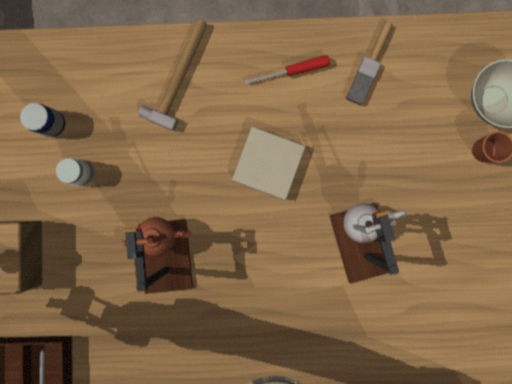

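The copper teapot hangs on a hook at scene (347,165) / top (157,237). Its mouth opens away from the robot base. The brick is at scene (264,257) / top (270,163), and the silver teapot at scene (158,207). Next I'll enlarge the copper teapot.

```bash
python3 - <<'E'
from h import *
a=cv2.imread("pics/scene0.png");b=cv2.imread("pics/top0.png")
A=cv2.resize(a[90:210,290:390],None,fx=4,fy=4,interpolation=2);B=cv2.resize(b[200:320,110:210],None,fx=4,fy=4,interpolation=2)
cv2.imwrite("pics/crop0.png",np.hstack([A,B]))
# brick, top face z=30
m=ctrl.camera_model("top"); hsv=cv2.cvtColor(b,cv2.COLOR_BGR2HSV)
k=((hsv[...,1]<70)&(hsv[...,2]>130)).astype(np.uint8); k[:110]=0;k[210:]=0;k[:,:220]=0;k[:,325:]=0
c=max(cv2.findContours(k,0,2)[0],key=cv2.contourArea)
bx=cv2.boxPoints(cv2.minAreaRect(c)); P=np.array([plane(m,u,v,30) for u,v in bx]); print("brick",bx.round(1).tolist(),P.round(1).tolist(),P.mean(0).round(1),np.linalg.norm(np.diff(P,axis=0),axis=1))
ms=ctrl.camera_model("scene"); print(proj(ms,P.mean(0)))
hs=cv2.cvtColor(a,cv2.COLOR_BGR2HSV)
for n,h,(x0,x1,y0,y1) in(("s",hs,(350,380,110,150)),("t",hsv,(110,210,200,320))):
    r=(((h[...,0]<6)|(h[...,0]>174))&(h[...,1]>190)&(h[...,2]>90)); yy,xx=np.where(r[y0:y1,x0:x1]); print(n,len(xx),xx.mean()+x0 if len(xx) else 0,yy.mean()+y0 if len(xx) else 0)
E
```

```text
brick [[231.10000610351562, 179.6999969482422], [251.1999969482422, 125.69999694824219], [304.8999938964844, 145.6999969482422], [284.79998779296875, 199.6999969482422]] [[572.2, 82.8, 30.0], [692.1, 34.3, 30.0], [643.2, -84.1, 30.0], [524.0, -35.3, 30.0]] [ 6.079e+02 -6.000e-01  3.000e+01] [129.35709272 128.12727363 128.74895317]
[262.68309309 251.67925411]
s 53 362.8679245283019 129.33962264150944
t 2 139.0 228.5
```

View pics/crop0.png

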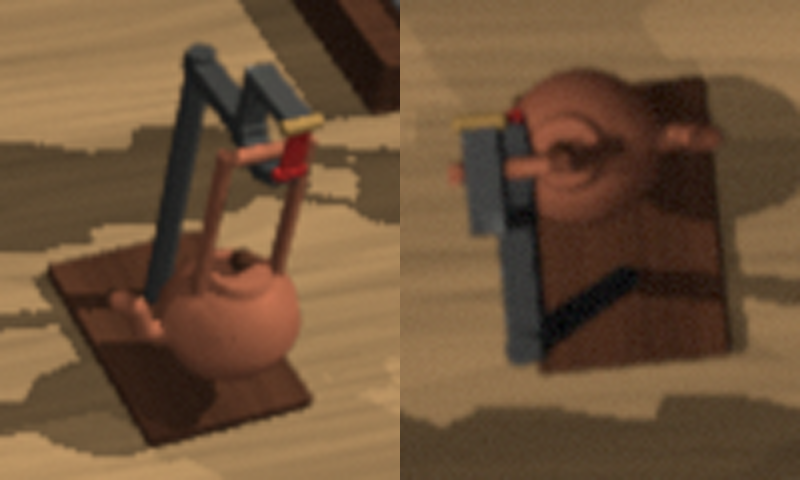

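```bash
python3 - <<'E'
from h import *
T=ctrl.camera_model("top");S=ctrl.camera_model("scene")
t=lambda x,y:((x-400)/4+109.6,y/4+199.6); s=lambda x,y:(x/4+289.6,y/4+89.6)
for n,p,z in(("footFR",(705,80),12),("footBR",(732,352),12),("footBL",(542,372),12),("upR",(545,166),200),("upL",(456,174),200),("noseFL",(465,130),236),("noseFR",(502,128),236),("noseBL",(470,235),236),("noseBR",(502,235),236),("postTopL",(507,362),236),):
    print(n,plane(T,*t(*p),z).round(1))
for n,p,z in(("footFR",(152,445),12),("footFL",(312,402),12),("footBR",(48,268),12),("upR",(230,152),200),("hingeR",(283,130),232),("hingeL",(322,122),232)):
    print("S",n,plane(S,*s(*p),z).round(1))
print(two(ray(S,*s(230,152)),ray(T,*t(540,166))),two(ray(S,*s(303,124)),ray(T,*t(482,121))))
E
```

```text
footFR [485.6 189.8  12. ]
footBR [332.  178.1  12. ]
footBL [323.6 286.2  12. ]
upR [455.8 227.  200. ]
upL [453.4 267.6 200. ]
noseFL [475.4 250.8 236. ]
noseFR [475.8 234.7 236. ]
noseBL [430.3 249.4 236. ]
noseBR [430.  235.6 236. ]
postTopL [375.8 234.4 236. ]
S footFR [493.5 191.7  12. ]
S footFL [484.5 298.6  12. ]
S footBR [334.8 180.8  12. ]
S upR [455.8 223.4 200. ]
S hingeR [480.2 236.8 232. ]
S hingeL [478.9 259.1 232. ]
(array([455.06518062, 226.79158732, 199.23158248]), np.float64(5.453773771423561)) (array([479.4359532 , 246.05283924, 233.23196747]), np.float64(3.5303781056957715))
```

>>> jog_arm(
  deltas=[
    [[0,0,-0.04,0,0,0],[-0.04,-0.04,-0.06,0,0,-4],[-0.08,-0.08,-0.06,0,0,-8],[-0.12,-0.12,-0.06,0,0,-12],[-0.16,-0.16,-0.06,0,0,-16],[-0.2,-0.2,-0.06,0,0,-20],[-0.24,-0.24,-0.06,0,0,-25],[-0.27,-0.272,-0.06,0,0,-29.5]],
  ],
)

```text
t: 1.1
tool_pos: [436.6, 294.1, 300.5]
eef_rot: [[-0.997, -0.08, -0.0], [-0.08, 0.997, -0.001], [0.0, -0.001, -1.0]]
wrist_force: [1.3, 0.2, 0.0]
finger_gap: 93.0
finger_force: 0.0
```

```bash
python3 - <<'E'
from h import *
s=ctrl.state(); R=np.array(s["eef_rot"]);print(s["t"],s["tool_pos"],R.round(3).tolist(),"to seat above:",R.T@(np.array([455.5,244.5,290])-s["tool_pos"]))
E
```

```text
1.1 [436.56700398 294.11167951 300.51282546] [[-0.997, -0.08, -0.0], [-0.08, 0.997, -0.001], [0.0, -0.001, -1.0]] to seat above: [-14.89063733 -50.96391635  10.5472618 ]
```

>>> jog_arm(
  deltas=[
    [[-0.007,-0.025,0.005,0,0,0],[-0.015,-0.051,0.01,0,0,0],[-0.015,-0.051,0.01,0,0,0]],
  ],
)

```text
t: 1.48
tool_pos: [455.4, 244.9, 290.2]
eef_rot: [[-0.997, -0.075, -0.001], [-0.075, 0.997, -0.001], [0.001, -0.001, -1.0]]
wrist_force: [0.8, 1.6, 0.5]
finger_gap: 92.7
finger_force: 0.0
```

```bash
python3 - <<'E'
from h import *
m=ctrl.camera_model("wrist"); im=ctrl.camera("wrist")
print(np.round(m["K"],1).tolist(),m["origin"],np.round(m["attitude"],3).tolist(),ctrl.state()["tool_pos"])
cv2.imwrite("pics/wr.png",im); cv2.imwrite("pics/w1.png",cv2.resize(im,None,fx=1.56,fy=1.56,interpolation=2))
E
```

```text
[[297.3, 0.0, 250.8], [0.0, 297.3, 188.9], [0.0, 0.0, 1.0]] [385.78140946 239.50122101 434.84853713] [[-0.076, 0.964, 0.254], [0.997, 0.074, 0.018], [-0.001, 0.255, -0.967]] [455.02273199 246.53195397 290.46727778]
```

View pics/w1.png

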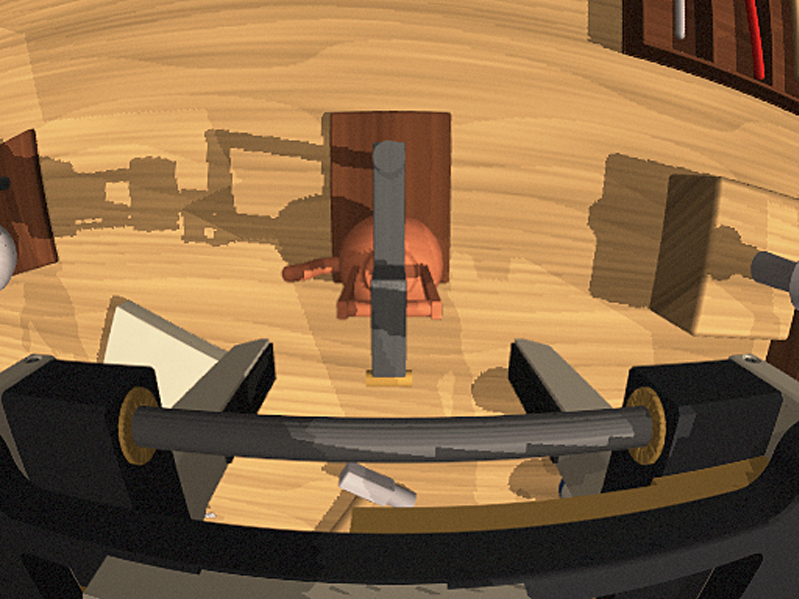

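The wrist view shows both upright tops at (346,308) and (434,308) on the enlarged picture. The nose runs down columns 373–407, and the foot's edges are vertical, so the yaw matches. I'll convert these to positions.

```bash
python3 - <<'E'
from h import *
s=ctrl.state();R=np.array(s["eef_rot"]);p0=np.array(s["tool_pos"]);m=ctrl.camera_model("wrist")
print(s["t"],p0,np.degrees(np.arctan2(-R[1,0],-R[0,0])))
k=800/512
for n,u,v,z in(("upL",337,308,200),("upR",442,308,200),("upLtopfront",338,303,200),("upRtopfront",441,303,200),("noseFL",372,372,236),("noseFR",407,372,236),("footBL",330,112,12),("footBR",451,112,12),("footL2",332,278,12),("footR2",450,280,12),("post",389,158,238)):
    P=plane(m,u/k-.3,v/k-.3,z,True); print(n,P.round(1),(R.T@(P-p0)).round(1))
E
```

```text
1.525 [455.02273199 246.53195397 290.46727778] 4.435226176678909
upL [456.2 216.9 200. ] [  1.1 -29.6  90.5]
upR [451.8 272.3 200. ] [ 1.1 26.  90.5]
upLtopfront [453.4 217.3 200. ] [  3.8 -29.   90.5]
upRtopfront [449.2 271.5 200. ] [ 3.9 25.4 90.5]
noseFL [475.3 238.3 236. ] [-19.6  -9.8  54.5]
noseFR [474.  254.6 236. ] [-19.6   6.6  54.5]
footBL [330.4 180.1  12. ] [129.3 -56.6 278.5]
footBR [322.  288.7  12. ] [129.2  52.4 278.5]
footL2 [483.9 191.6  12. ] [-24.7 -56.9 278.5]
footR2 [477.2 302.2  12. ] [-26.5  53.8 278.4]
post [377.9 238.8 238. ] [77.5 -1.7 52.5]
```

>>> jog_arm(
  deltas=[
    [[0.0015,-0.002,0.02,0,0,0],[0.0015,-0.002,0.04,0,0,0],[0.0015,-0.002,0.06,0,0,0],[0.0015,-0.002,0.08,0,0,0],[0.0015,-0.002,0.09,0,0,0],[0.0015,-0.002,0.096,0,0,0],[0.0015,-0.002,0.096,0,0,0]],
  ],
)

```text
t: 2.4
tool_pos: [453.6, 245.3, 194.7]
eef_rot: [[-0.997, -0.079, -0.0], [-0.079, 0.997, 0.0], [0.0, 0.0, -1.0]]
wrist_force: [-0.3, -0.1, 0.0]
finger_gap: 93.2
finger_force: 0.0
```

```bash
python3 - <<'E'
from h import *
s=ctrl.state();R=np.array(s["eef_rot"]);p0=np.array(s["tool_pos"]);print(s["t"],p0,s["wrist_force"],s["finger_force"])
a=ctrl.camera("wrist");b=ctrl.camera("scene")
cv2.imwrite("pics/w2.png",np.hstack([cv2.resize(a[130:330,150:350],(400,400),interpolation=2),cv2.resize(b[80:200,290:410],(400,400),interpolation=2)]))
E
```

```text
2.4 [453.59085766 245.28475092 194.65077948] [-0.31431304 -0.07629266  0.00917989] 0.0
```

View pics/w2.png

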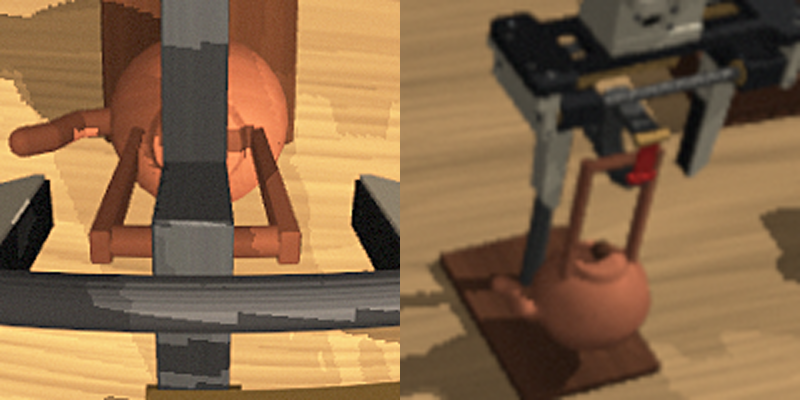

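>>> jog_arm(
  deltas=[
    [[0,-0.0015,0,0,0,0],[0,-0.0015,0,0,0,0],[0,-0.0015,0,0,0,0],[0,-0.0015,0,0,0,0],[0,-0.0015,0,0,0,0],[0,-0.0015,0,0,0,0]],
  ],
  grip=0.045,
)

```text
t: 3.25
tool_pos: [453.8, 243.5, 194.7]
eef_rot: [[-0.997, -0.079, 0.0], [-0.079, 0.997, 0.0], [-0.0, 0.0, -1.0]]
wrist_force: [-0.7, -0.6, 1.5]
finger_gap: 56.1
finger_force: 30.0
```

>>> jog_arm(
  deltas=[
    [[0,0,-0.005,0,0,0],[0,0,-0.011,0,0,0],[0,0,-0.018,0,0,0],[0,0,-0.018,0,0,0]],
  ],
)

```text
t: 3.75
tool_pos: [454.0, 243.6, 213.3]
eef_rot: [[-0.997, -0.079, 0.001], [-0.079, 0.997, 0.001], [-0.001, 0.001, -1.0]]
wrist_force: [-0.2, -0.1, -3.4]
finger_gap: 55.7
finger_force: 30.0
```

>>> jog_arm(
  deltas=[
    [[-0.008,0,0,0,0,0],[-0.016,0,0,0,0,0],[-0.024,0,0,0,0,0],[-0.032,0,0,0,0,0],[-0.04,0,0,0,0,0],[-0.045,0,0,0,0,0],[-0.045,0,0,0,0,0]],
  ],
)

```text
t: 4.62
tool_pos: [499.3, 246.9, 212.4]
eef_rot: [[-0.997, -0.079, 0.001], [-0.079, 0.997, -0.0], [-0.001, -0.0, -1.0]]
wrist_force: [-1.1, -0.5, -7.1]
finger_gap: 55.8
finger_force: 30.0
```

```bash
python3 - <<'E'
from h import *
a=ctrl.camera("wrist");b=ctrl.camera("scene")
cv2.imwrite("pics/w3.png",np.hstack([cv2.resize(a[130:330,150:350],(400,400),interpolation=2),cv2.resize(b[80:200,290:410],(400,400),interpolation=2)]))
E
```

```text
(no output)
```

View pics/w3.png

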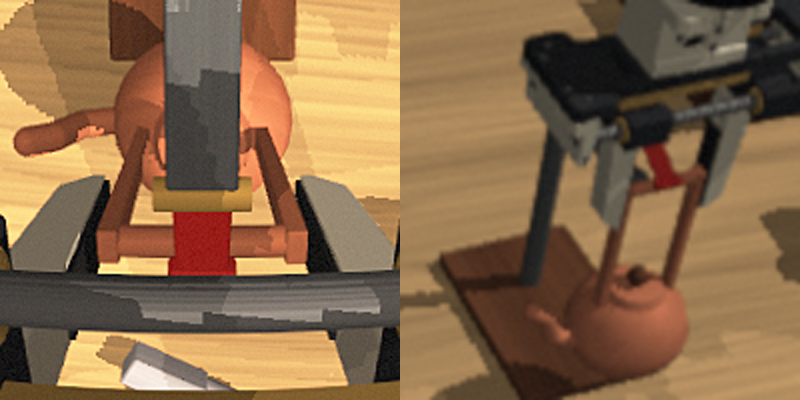

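The keeper is pushed up and lies over the bar, with the bar out in the mouth. I'll keep pulling until it's clear.

>>> jog_arm(
  deltas=[
    [[-0.01,0,0,0,0,0],[-0.022,0,0,0,0,0],[-0.036,0,0,0,0,0],[-0.05,0,0,0,0,0],[-0.062,0,0,0,0,0],[-0.07,0,0,0,0,0],[-0.075,0,-0.01,0,0,0],[-0.075,0,-0.02,0,0,0]],
  ],
)

```text
t: 5.72
tool_pos: [573.6, 252.9, 233.4]
eef_rot: [[-0.997, -0.079, 0.0], [-0.079, 0.997, 0.0], [-0.0, 0.0, -1.0]]
wrist_force: [-0.2, 0.0, -5.0]
finger_gap: 55.6
finger_force: 30.0
```

```bash
python3 - <<'E'
from h import *
s=ctrl.state();R=np.array(s["eef_rot"]);p0=np.array(s["tool_pos"]);print(s["t"],p0,(R.T@(np.array([608,-.6,220])-p0)).round(1))
E
```

```text
5.725 [573.61020215 252.92873795 233.39370443] [ -14.3 -255.5   13.4]
```

>>> jog_arm(
  deltas=[
    [[0,-0.015,0,0,0,0],[-0.005,-0.05,0,0,0,0],[-0.007,-0.09,0,0,0,0],[-0.01,-0.13,0,0,0,0],[-0.012,-0.17,0,0,0,0],[-0.014,-0.21,0,0,0,0],[-0.014,-0.24,0,0,0,0],[-0.014,-0.255,0,0,0,0]],
  ],
)

```text
t: 6.72
tool_pos: [606.8, -3.2, 232.8]
eef_rot: [[-0.997, -0.076, -0.0], [-0.076, 0.997, -0.001], [0.0, -0.001, -1.0]]
wrist_force: [-0.7, 0.5, -3.4]
finger_gap: 55.5
finger_force: 30.0
```

>>> jog_arm(
  deltas=[
    [[0,0,0.005,0,0,0],[0,0,0.015,0,0,0],[0,0,0.025,0,0,0],[0,0,0.032,0,0,0],[0,0,0.038,0,0,0],[0,0,0.042,0,0,0],[0,0,0.045,0,0,0],[0,0,0.045,0,0,0]],
  ],
)

```text
t: 7.72
tool_pos: [607.5, -0.2, 187.5]
eef_rot: [[-0.997, -0.079, -0.0], [-0.079, 0.997, -0.0], [0.0, -0.0, -1.0]]
wrist_force: [-0.1, 0.2, -4.3]
finger_gap: 55.9
finger_force: 30.0
```

```bash
python3 - <<'E'
from h import *
print(ctrl.state()["t"])
a=ctrl.camera("wrist");b=ctrl.camera("scene")
cv2.imwrite("pics/w4.png",np.hstack([cv2.resize(a,(427,320)),cv2.resize(b[150:310,180:340],(320,320),interpolation=2)]))
E
```

```text
7.725
```

View pics/w4.png

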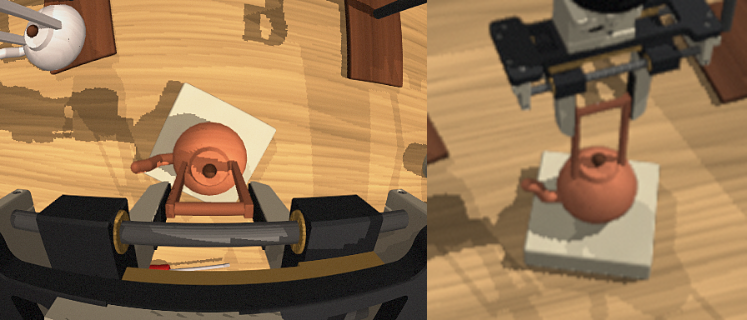

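The teapot is upright over the middle of the brick. I'll lower it slowly.

>>> jog_arm(
  deltas=[
    [[0,0,0.0015,0,0,0],[0,0,0.003,0,0,0],[0,0,0.0045,0,0,0],[0,0,0.006,0,0,0],[0,0,0.006,0,0,0]],
  ],
)

```text
t: 8.45
tool_pos: [607.4, -0.2, 181.5]
eef_rot: [[-0.997, -0.079, -0.0], [-0.079, 0.997, -0.0], [0.0, -0.0, -1.0]]
wrist_force: [0.4, 0.3, -4.7]
finger_gap: 55.7
finger_force: 30.0
```

>>> jog_arm(
  deltas=[
    [[0,0,0.0007,0,0,0],[0,0,0.0014,0,0,0],[0,0,0.002,0,0,0],[0,0,0.002,0,0,0]],
  ],
)

```text
t: 8.95
tool_pos: [607.6, -0.2, 179.9]
eef_rot: [[-0.997, -0.079, 0.0], [-0.079, 0.997, 0.0], [-0.0, -0.0, -1.0]]
wrist_force: [-0.4, 0.3, -1.4]
finger_gap: 55.8
finger_force: 30.0
```

Contact is starting: the weight has come off partly.

>>> jog_arm(
  deltas=[
    [[0,0,0.0005,0,0,0],[0,0,0.0008,0,0,0],[0,0,0.0008,0,0,0]],
  ],
)

```text
t: 9.32
tool_pos: [607.7, -0.2, 179.8]
eef_rot: [[-0.997, -0.079, 0.001], [-0.079, 0.997, 0.0], [-0.001, -0.0, -1.0]]
wrist_force: [-2.8, 0.3, 7.3]
finger_gap: 55.6
finger_force: 30.0
```

>>> jog_arm(
  deltas=[
    [[0,0,0,0,0,0],[0,0,0,0,0,0],[0,0,0,0,0,0],[0,0,0,0,0,0],[0,0,0,0,0,0],[0,0,0,0,0,0]],
  ],
  grip=0.092,
)

```text
t: 10.07
tool_pos: [607.5, -0.2, 178.8]
eef_rot: [[-0.997, -0.079, 0.0], [-0.079, 0.997, -0.0], [-0.0, -0.0, -1.0]]
wrist_force: [0.5, 0.0, 1.1]
finger_gap: 92.3
finger_force: 0.0
```

>>> jog_arm(
  deltas=[
    [[0,0,-0.01,0,0,0],[0,0,-0.03,0,0,0],[0,0,-0.055,0,0,0],[0,0,-0.085,0,0,0],[0,0,-0.115,0,0,0],[0,0,-0.14,0,0,0],[0,0,-0.15,0,0,0],[0,0,-0.15,0,0,0]],
  ],
)

```text
t: 11.08
tool_pos: [607.5, -0.2, 329.3]
eef_rot: [[-0.997, -0.079, 0.001], [-0.079, 0.997, 0.0], [-0.001, -0.0, -1.0]]
wrist_force: [-0.2, -0.2, 0.1]
finger_gap: 92.0
finger_force: 0.0
```

```bash
python3 - <<'E'
from h import *
print(ctrl.state()["t"])
a=ctrl.camera("wrist");b=ctrl.camera("scene")
cv2.imwrite("pics/w5.png",np.hstack([cv2.resize(a,(373,280)),cv2.resize(b[80:310,120:400],(400,330))[:280]]))
E
```

```text
11.075
```

View pics/w5.png

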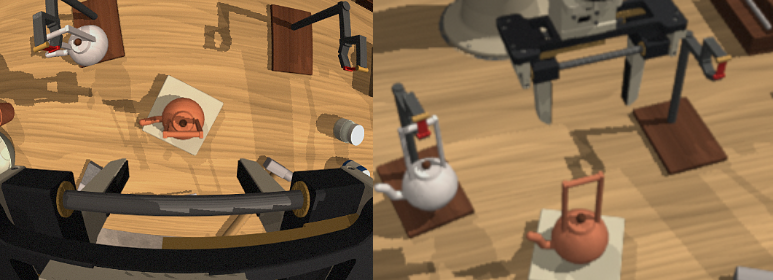

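The copper teapot stands upright on the middle of the brick, the keeper has sprung shut, and the silver teapot still hangs on its hook.

```bash
python3 -c "
from workcell import ctrl
print(ctrl.finish_job())"
```

```text
the job is handed in; nothing more can be done
None
```

I took the copper teapot off its hook through the keeper, set it down upright on the middle of the fire brick and let go; the keeper is shut, the silver teapot still hangs, and I handed the job in at about 11 s (no verdict was returned).

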